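# Seat a walnut blank on the jig pin and lock it with a wedge

### The job

The walnut blank has been dropped into the holding jig askew and is riding up on the steel locating pin: nudge it over against the fence and along until its hole drops over the pin and it lies flat, without lifting it out of the jig. Then set the loose maple wedge, thin end first, into the slot between the blank and the short angled cleat, and tap it in along the slot with the mallet (not with your fingers) until it is jammed tight and the blank is locked square against the fence. Lay the mallet back down flat on the bench beside the jig, and leave the jar, candle and red puck where they are.

Things in the scene. Friction and masses are not known exactly. Their poses are not given: they have to be found in the camera images.
- jig: Jig screwed to the bench. Plywood base 12 mm thick, x -200..85, y -115..85 mm; pin, fence and cleat stand on it. Origin: on the bench, straight below the pin; z up. +x runs along the fence from the wedge's entry end to the pin end; +y from pin to fence.
- pin_foot (a point): Foot of the steel locating pin: on its axis (jig x = y = 0), at the base's upper face. Pin 12 mm diameter, 12 mm high, bullet-nosed: flat top 5 mm across, cone over the top 4.5 mm. A pencil line drawn across the base (along jig y) passes through it.
- fence_face (a point): Middle of the straight fence's inner face, at its foot (jig x -32.5, y +50.5 mm). Fence of pale wood, from x -115 to +50, 24 mm high, 26 mm thick.
- cleat_face (a point): Middle of the angled cleat's inner face, at its foot (jig x -65, y -73.1 mm). Cleat of pale wood 50 mm long (about x -90..-40), 28 mm thick, 24 mm high; its face runs at 1 in 8 (7.1 deg) to x, nearer the blank towards +x. With the blank against the fence the slot is 26.7 mm wide at x -90, 20.5 mm at x -40.
- blank: Walnut board 180 (x) x 100 (y) x 18 mm, 0.2 kg, too wide to grasp. Origin: centre of underside, z up. Starts with its trailing end (-x) down on the base, the other end propped on the pin (about 6 deg), hole 18 to 34 mm short of the pin (jig -x), side 6 to 14 mm off the fence. Home: flat, origin at jig x -45, y 0.5, z 12 mm, trailing edge at x -135.
- blank_hole (a point): Centre of the blank's 14.6 mm through hole (blank x +45, y 0), at the underside.
- wedge: Loose maple wedge, 150 mm long (x), 22 high, 36.75 thick at its -x end, 18 at its +x end, 0.07 kg. Origin: underside, mid-length, mid-thickness (27.4 mm there). Straight face y = +13.7 goes against the blank, tapered face (-y) against the cleat. Just fills the slot with its origin at jig x -95, y -63, jams 1 to 2 mm beyond and stays by friction, its thick end 30 mm behind the blank.
- wedge_tip (a point): Middle of the wedge's thin end, at the underside (wedge x +75, y +4.7 mm).
- mallet: Beech mallet lying flat on the bench, handle towards the robot. Head 95 mm along y (striking faces +y and -y), 56 along x, 44 high. Handle 22 mm wide, 26 high, from the head to x = -164, its axis 22 mm above the underside. 0.28 kg, centre of mass 15 mm from the head's centre towards the handle. Origin: underside of the head, at its centre.
- jar: Glass jar with brass lid, 82 mm diameter, 118 mm high; origin at the centre of its foot. Bystander.
- candle: Red candle in a glass with copper lid, 90 mm diameter, 100 mm high; origin at the centre of its foot. Bystander.
- puck: Flat red round puck, 96 mm diameter, 32 mm high; origin at the centre of its foot. Bystander.
Mind the look-alikes: they are no part of the job. Several things look just like the mallet: the one meant starts nearest to the robot's base.

How it is judged (in metres and radians):
On the way, in this order (a step that is already met when the one before it is completed fails the run):
1. the blank's hole has dropped over the pin and the blank lies flat on the base (z of blank_hole in the frame of jig below 0.014 m and horizontal distance between blank_hole and pin_foot below 0.003 m and angle between blank's own z axis and vertical below 0.02 rad), for 0.2 s.
2. the wedge lies flat in the slot, thin end first, past the mouth of the cleat, let go and not yet jammed (all of step 1 and y of wedge_tip in the frame of jig between -0.078 and -0.048 m and z of wedge_tip in the frame of jig between 0.009 and 0.0145 m and angle between wedge's own z axis and vertical below 0.04 rad and angle between the x axis of wedge and the x axis of jig, either way round below 0.12 rad and x of wedge_tip in the frame of jig above -0.085 m and contact force between wedge and blank below 8 N and contact force between the fingers and wedge below 0.3 N), for 0.2 s.
3. the mallet strikes the wedge (contact force between mallet and wedge above 2 N).
4. the wedge is jammed tight between blank and cleat and stays so with the mallet off it (all of step 1 and y of wedge_tip in the frame of jig between -0.078 and -0.048 m and z of wedge_tip in the frame of jig between 0.009 and 0.0145 m and angle between wedge's own z axis and vertical below 0.04 rad and angle between the x axis of wedge and the x axis of jig, either way round below 0.12 rad and x of wedge_tip in the frame of jig above -0.024 m and contact force between wedge and blank above 8 N and contact force between wedge and jig above 8 N and contact force between mallet and wedge below 0.3 N), for 0.2 s.
At the end, for the whole second after the job is handed in: Blank flat on the base (2 mm, 0.02 rad), hole on the pin (3 mm), square to the fence (0.015 rad); wedge flat in the slot, thin end at or past x = -24 mm, jammed: over 8 N on blank and on cleat; mallet flat on the bench off the jig; all at rest (all of step 1 and y of wedge_tip in the frame of jig between -0.078 and -0.048 m and z of wedge_tip in the frame of jig between 0.009 and 0.0145 m and angle between each of wedge, mallet's own z axis and vertical below 0.04 rad and angle between the x axis of wedge and the x axis of jig, either way round below 0.12 rad and x of wedge_tip in the frame of jig above -0.024 m and contact force between wedge and blank above 8 N and contact force between each of wedge, blank and jig above 8 N and angle between the x axis of blank and the x axis of jig, either way round below 0.015 rad and height (world z) of mallet between -0.004 and 0.004 m and contact force between mallet and jig below 0.1 N and contact force between mallet and wedge below 0.1 N and linear speed of mallet below 0.02 m/s and linear speed of each of blank, wedge below 0.01 m/s); the robot touches nothing.
It fails at once if a bystander (jar, candle or puck) is moved more than 20 mm (distance of any of jar, candle, puck from where it was at the start of the episode above 0.02 m).
It fails at once if the blank is lifted out of the jig (its hole more than 35 mm above the base) (z of blank_hole in the frame of jig above 0.047 m).
It fails at once if the fingers jam the wedge tight (over 15 N on blank and cleat while they press on it) (y of wedge_tip in the frame of jig between -0.078 and -0.048 m and z of wedge_tip in the frame of jig between 0.009 and 0.0145 m and angle between wedge's own z axis and vertical below 0.04 rad and angle between the x axis of wedge and the x axis of jig, either way round below 0.12 rad and contact force between wedge and blank above 15 N and contact force between wedge and jig above 15 N and contact force between the fingers and wedge above 2 N).
It also fails if it takes over 67 s, if anything falls off the work surface, if the arm or the gripper's body presses on something with over 40 N, if the wrist force passes 120 N, or if a joint passes its speed limit or range.

### The arm

A 7-joint arm with a two-finger parallel gripper is mounted at the origin on the work surface. World frame = base frame: x ahead of the robot, y to its left, z up, the work surface at z = 0. Lengths are in mm, angles in degrees, forces in N, time in s.
With the tool pointing down it reaches from about 400 to 925 mm from the base axis. Payload 4.1 kg.
Tool frame: the origin (TCP) lies midway between the tips of the shut fingers; the grasp point (between the pads) lies 19 mm behind it; z points along the fingers, y is the line along which they close (so a half turn about z gives the same grasp; the last joint's range is limited). The gripper opens to 85 mm and grips with 20 to 120 N. Pads are 22 mm wide; open, the fingers measure 114 mm over their backs; the gripper's body (76 mm by 85 mm) begins 54 mm behind the grasp point. The pads swing forward as they close: fully open they stand 13 mm farther back than shut.
Start: joints at [-72.651, 22.827, 2.584, 88.041, -1.071, 69.15, -2.905], TCP at [254.182, 598.277, 231.347] pointing down, gripper open.
Joint ranges: [-161.44, 161.44], [-28.35, 127.94], [-78.24, 83.42], [0, 140.83], [-78.03, 258.03], [13.02, 114.36], [-168.23, 168.23]. Speed limits (degrees/s): [147.25, 147.25, 180, 180, 180, 180, 180].

### API

Orientations are given as a 3x3 rotation matrix whose columns are the frame's x, y, z axes.
In Python, from workcell import ctrl, imaging gives the robot as it stands.
- The arm moves only by the tool jog_arm, never from a script. Its argument "increments" is a list that holds one entry, the list of rows, each a list of 7 numbers: the turn, a rotation vector about the tool's x, y, z in rad, then the shift along the tool's x, y, z in units of 40 mm (1.0 is 40 mm), then the closure in counts, from 0 (fully open) to 255 (shut). A call has 1 to 10 rows; each row shifts and turns the commanded pose from where the row before left it, along the tool's axes as they then stand; what a row does not reach is not made up. A row lasts 1/8 s, in which the tool goes at most 62.5 mm and 10.7 degrees, less where a joint would pass 70% of its speed; a pose out of reach is approached as far as the arm can. A call is refused whole if a number of a shift passes 1 or a number of a turn 0.188, either way. A call with a gripper value outside its range is refused whole. The fingers move at their own pace and stop on an object; "grip_force" is the grip in N (left out, the last holds). Time passes only in rows, so rows that do not move let the fingers close. It gives the time, the measured TCP pose, the force, the opening and the grip force at its end, in the units of the state.
- ctrl.observe(): the state, without advancing time (a new reading comes with each control period).
- imaging.snapshot(name): name is "scene" or "top" or "wrist"; returns the picture (480x640x3 uint8, blue, green, red); there is no depth.
- imaging.get_calibration(name): a dict with "fovy" (degrees; the focal length in pixels is half the picture's height over the tangent of half this angle, whatever the lens; pixels are square), "cx", "cy" (the principal point, pixels), "D" ([k1, k2, p1, p2, k3] as OpenCV has them; the pictures are not rectified), "T" (4x4, takes a point from camera to world coordinates); the wrist camera has in their place "tool_from_camera" (4x4, takes a point from camera to tool coordinates, whose origin is the TCP and whose axes are the flange's). Camera axes: x right, y up, looking along -z (the intrinsics and any distortion apply to the point x, -y, -z); pixel columns grow to the right and rows downward; lengths in mm; the calibration is good to about 2 mm. A picture is of the moment at which its call begins: read the wrist's pose just before it. get_calibration takes no time and is no camera call.
- ctrl.finish_job(): hands the job in; it is judged then, once.
The state is a dict: "t": time; "joints": joint angles; "dq": joint speeds; "joint_torque": joint torques, N m; "ee_pos": TCP position; "tcp_rot": TCP orientation; "contact_force": force on the tool from outside, world axes, zero at the start; "ft_torque": the same for the moment, N m; "opening": finger opening in mm; "finger_force": force on a finger pad.
Only numpy, scipy, OpenCV 4.12 (cv2) and the standard library are available. Lean on these libraries where they do the work, as an engineer would, in place of code of your own. Each camera call takes 0.05 s, during which the arm holds its last target. There are 200 camera calls.

## Working session

There is one attempt and no reset: what is moved stays moved. The work goes in short steps, Python scripts to look and compute and a tool call to move; the robot and the scene stay as the last step left them, time stands still between calls to the robot, and variables do not carry over. Pictures are saved under pics/ and viewed, at most 10 in all, crops included, and the job is handed in when it is done.

Besides the shell and the picture viewer there is one more tool, called in YAML: its name, and indented under it one key for each argument. jog_arm: Moves the arm, as the interface text tells. Its arguments: {"type":"object","properties":{"increments":{"type":"array","items":{"type":"array","items":{"type":"array","items":{"type":"number"}}}},"grip_force":{"type":"number"}},"required":["increments"]}

```bash
ls; mkdir -p pics; python3 - <<'E'
from workcell import ctrl, imaging
import cv2,numpy as np
s=ctrl.observe(); print(s['t'],s['ee_pos'],s['tcp_rot'],s['opening'])
for n in("scene","top"):
    im=imaging.snapshot(n); cv2.imwrite(f"pics/{n}0.png",im)
    c=imaging.get_calibration(n); print(n,c['fovy'],c['cx'],c['cy'],c['D'],np.round(c['T'],3).tolist())
c=imaging.get_calibration("wrist");print(c)
E
```

```text
pics
0.0 [253.9181524  597.66163708 230.24516528] [[-9.20407073e-01  3.90960861e-01 -6.52632963e-04]
 [ 3.90961389e-01  9.20405253e-01 -1.83368258e-03]
 [-1.16211314e-04 -1.94288871e-03 -9.99998106e-01]] 85.55154106421602
scene 49.55572256227196 319.58237836505975 240.0920501465946 [-0.01033336  0.          0.          0.          0.        ] [[-0.186, -0.836, 0.517, 1472.958], [0.983, -0.165, 0.087, 209.452], [0.013, 0.524, 0.852, 1469.426], [0.0, 0.0, 0.0, 1.0]]
top 43.04629368104402 318.1062967815938 241.48274475168128 [-0.1115357  0.         0.         0.         0.       ] [[0.029, 0.991, -0.133, 413.016], [-1.0, 0.03, 0.008, 78.675], [0.012, 0.132, 0.991, 1733.382], [0.0, 0.0, 0.0, 1.0]]
{'fovy': 69.57265666959245, 'cx': 322.18652232150544, 'cy': 238.08821859835032, 'D': array([-0.06595539,  0.        ,  0.        ,  0.        ,  0.        ]), 'tool_from_camera': array([[ 5.69435180e-04,  9.45554831e-01,  3.25462343e-01,
         8.36168014e+01],
       [ 9.99999215e-01, -9.01807639e-04,  8.70373619e-04,
         6.80844926e-01],
       [ 1.11649041e-03,  3.25461592e-01, -9.45554602e-01,
        -1.42174945e+02],
       [ 0.00000000e+00,  0.00000000e+00,  0.00000000e+00,
         1.00000000e+00]])}
```

View pics/top0.png

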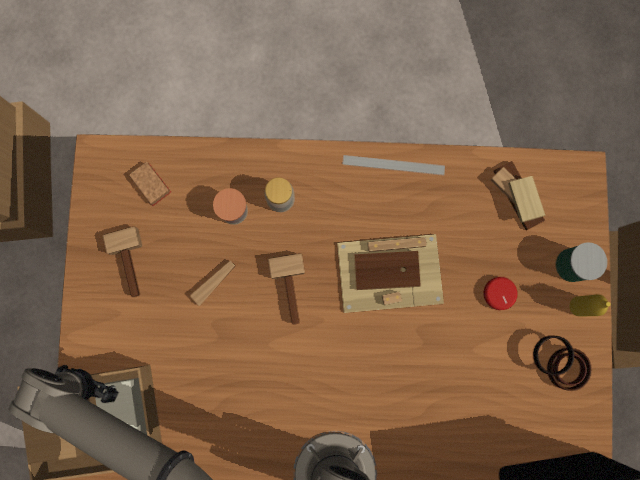

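View pics/scene0.png

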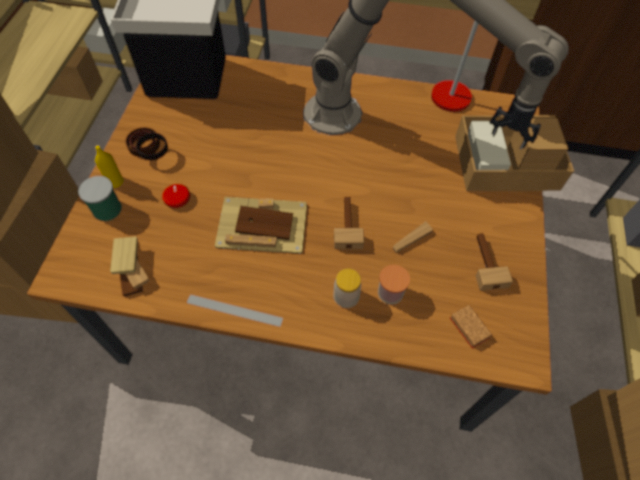

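The top view runs robot-ward at the bottom. The jig is at (390,272), with the blank hole at (403,269) and the cleat at (391,297). The wedge is at (212,283). 

There are three mallet-like things:
- A: head at (286,265)
- B: head at (121,238)
- C: the pale and dark pieces at (525,200)

The base is at (335,470), so A is nearest and I choose it. I'll check it in a close crop.

```bash
cat > h.py <<'E'
from workcell import ctrl, imaging
import cv2,numpy as np
np.set_printoptions(precision=2,suppress=True)
def cast(name,uv,z,st=None):
    """pixels -> world points on plane z"""
    c=imaging.get_calibration(name)
    if name=="wrist":
        W=np.eye(4);W[:3,:3]=st['tcp_rot'];W[:3,3]=st['ee_pos'];T=W@c['tool_from_camera']
    else: T=c['T']
    f=240/np.tan(np.radians(c['fovy']/2));K=np.array([[f,0,c['cx']],[0,f,c['cy']],[0,0,1.]])
    n=cv2.undistortPoints(np.array(uv,float).reshape(-1,1,2),K,np.array(c['D'])).reshape(-1,2)
    d=np.c_[n[:,0],-n[:,1],-np.ones(len(n))]@np.array(T)[:3,:3].T;o=np.array(T)[:3,3]
    return o+d*((z-o[2])/d[:,2])[:,None]
def yaw(R): return np.degrees(np.arctan2(R[1,0],R[0,0]))  # heading of tool x
def plan(p,yw=None,st=None):
    """print turn about tool z (rad) and then shift in units along the turned tool axes"""
    st=st or ctrl.observe();R=np.array(st['tcp_rot']);y0=yaw(R);yw=y0 if yw is None else yw
    dy=(yw-y0+180)%360-180;t=np.radians(yw);X=np.array([np.cos(t),np.sin(t),0]);Y=np.array([np.sin(t),-np.cos(t),0])
    d=np.array(p)-st['ee_pos'];print('turn z',round(-np.radians(dy),3),'shift/40',np.array([d@X,d@Y,-d[2]])/40)
E
python3 - <<'E'
from h import *
P=dict(jig_corners=([[337,242],[436,234],[442,304],[344,312]],12),hole=([[403,269]],40),wedge=([[192,300],[233,264]],22),mal=([[286,258],[289,285],[295,322]],40),puck=([[500,293]],32),jar=([[279,188]],118),candle=([[230,200]],100))
for k,(u,z) in P.items(): print(k,cast("top",u,z)[:,:2].tolist())
im=cv2.imread('pics/top0.png')
cv2.imwrite('pics/crop.png',np.hstack([cv2.resize(im[240:340,180:310],None,fx=3,fy=3,interpolation=2),cv2.resize(im[220:320,330:450],None,fx=3,fy=3,interpolation=2)]))
s=ctrl.observe();print(yaw(s['tcp_rot']),s['ee_pos'])
E
```

```text
jig_corners [[643.5054947195744, 11.414068492658302], [675.3707818536928, -273.08785874659253], [475.0856766483451, -291.3060453931526], [445.27575542164465, -13.301044503859316]]
hole [[569.0803329836135, -174.42064154566324]]
wedge [[465.36959645665235, 415.0187323560829], [570.5579216299411, 303.9695055510532]]
mal [[590.2978037949665, 154.00779016592992], [515.0756513986294, 143.00626971979125], [413.2933570614207, 122.94883762634458]]
puck [[509.29452200370326, -453.2306990567322]]
jar [[772.2012346761779, 176.41005479302316]]
candle [[738.7242543574114, 310.33616847559625]]
156.98459786548509 [253.93 597.72 230.37]
```

View pics/crop.png

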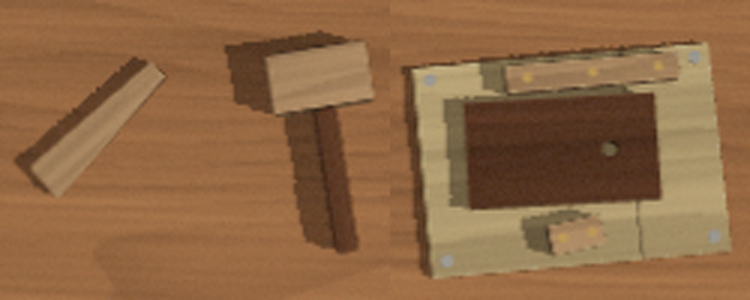

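Crop confirms it: mallet A has a pale head and a dark handle towards the robot. The wedge's thin end is at the upper right, and the blank sits askew on the jig. Next I look from the wrist, first over the wedge and mallet, then over the jig.

```bash
python3 -c "
from h import *
plan([455,250,230],186)"
```

```text
turn z -0.506 shift/40 [-4.09 -9.17  0.01]
```

jog_arm:
  increments:
    - [[0, 0, -0.05, -0.63, -0.79, 0, 0], [0, 0, -0.05, -0.63, -0.79, 0, 0], [0, 0, -0.05, -0.63, -0.79, 0, 0], [0, 0, -0.05, -0.63, -0.79, 0, 0], [0, 0, -0.05, -0.63, -0.79, 0, 0], [0, 0, -0.05, -0.63, -0.79, 0, 0], [0, 0, -0.05, -0.63, -0.79, 0, 0], [0, 0, -0.05, -0.63, -0.79, 0, 0], [0, 0, -0.05, -0.63, -0.79, 0, 0], [0, 0, -0.05, -0.63, -0.79, 0, 0]]

```text
t: 1.35
ee_pos: [445.1, 245.3, 231.1]
tcp_rot: [[-0.995, -0.1, -0.0], [-0.1, 0.995, -0.0], [0.0, -0.0, -1.0]]
contact_force: [1.0, 0.1, -0.3]
opening: 85.4
finger_force: 0.0
```

```bash
python3 - <<'E'
from h import *
import pickle
s=ctrl.observe();im=imaging.snapshot("wrist");cv2.imwrite('pics/w1.png',im);pickle.dump(s,open('s1.pkl','wb'))
print(s['t'],s['ee_pos'],yaw(s['tcp_rot']),s['joints'],s['contact_force'])
plan([540,-146,180],186)
E
```

```text
1.35 [445.05 245.27 231.06] -174.26911131118655 [-44.65   8.38  12.22 107.38  -1.97  64.47  64.02] [ 0.98  0.09 -0.27]
turn z -0.012 shift/40 [-1.25 -9.82  1.28]
```

View pics/w1.png

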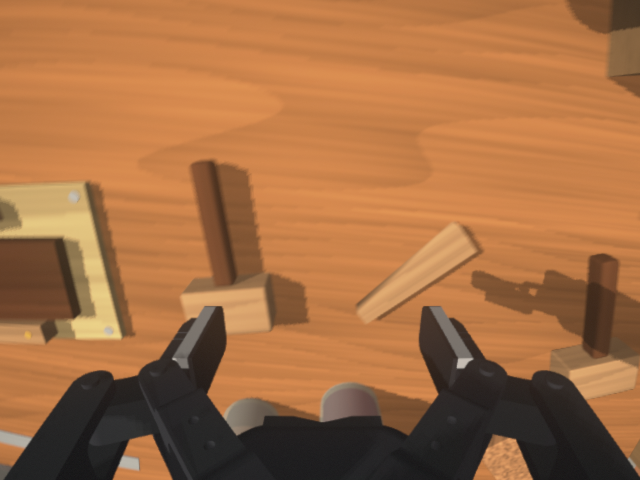

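The wrist view shows the wedge with its thick end near (465,237) and its thin end near (362,314). The mallet's handle runs (204,163) to (227,282), with its head at (228,305). Next, the jig.

jog_arm:
  increments:
    - [[0, 0, 0, -0.12, -0.98, 0.13, 0], [0, 0, 0, -0.12, -0.98, 0.13, 0], [0, 0, 0, -0.12, -0.98, 0.13, 0], [0, 0, 0, -0.12, -0.98, 0.13, 0], [0, 0, 0, -0.12, -0.98, 0.13, 0], [0, 0, 0, -0.12, -0.98, 0.13, 0], [0, 0, 0, -0.12, -0.98, 0.13, 0], [0, 0, 0, -0.12, -0.98, 0.13, 0], [0, 0, 0, -0.12, -0.98, 0.13, 0], [0, 0, -0.01, -0.12, -0.98, 0.13, 0]]

```text
t: 2.65
ee_pos: [530.9, -139.7, 178.8]
tcp_rot: [[-0.994, -0.108, -0.0], [-0.108, 0.994, 0.0], [0.0, 0.0, -1.0]]
contact_force: [1.1, 0.2, 0.3]
opening: 85.7
finger_force: 0.0
```

```bash
python3 - <<'E'
from h import *
import pickle
s=ctrl.observe();im=imaging.snapshot("wrist");cv2.imwrite('pics/w2.png',im);pickle.dump(s,open('s2.pkl','wb'))
print(s['t'],s['ee_pos'],yaw(s['tcp_rot']),s['joints'],s['contact_force'])
E
```

```text
2.65 [ 530.92 -139.7   178.81] -173.77696077961 [-12.69  16.87  27.82 106.11  -9.09  59.23 115.01] [1.11 0.18 0.26]
```

View pics/w2.png

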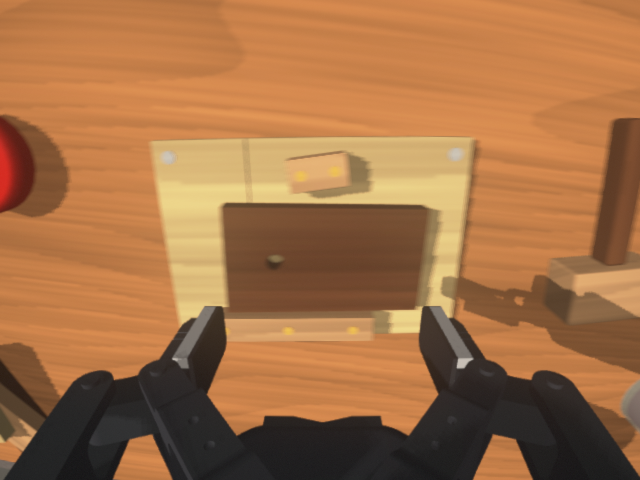

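The wrist view shows the base corners at (151,142) and (475,138), the pencil line at x≈247, the cleat at (318,172), the blank corners at (222,204), (427,206), (417,309) and (230,311), and the hole at (275,260). Next I fit the edges.

```bash
cat >> h.py <<'E'
def edge(im,p,q,half=8,n=40):
    """refine a straight edge near p-q: strongest gradient along the normal, robust line fit"""
    g=cv2.GaussianBlur(im,(3,3),0).astype(float);p,q=np.array(p,float),np.array(q,float)
    t=(q-p)/np.linalg.norm(q-p);nn=np.array([-t[1],t[0]]);s=np.arange(-half,half+.1,.5);P=[]
    for a in np.linspace(.06,.94,n):
        X=p+a*(q-p)+s[:,None]*nn
        v=np.stack([cv2.remap(g[:,:,k].astype(np.float32),X[:,0].astype(np.float32)[None],X[:,1].astype(np.float32)[None],1)[0] for k in range(3)],1)
        d=np.abs(v[3:]-v[:-3]).sum(1);i=d.argmax();P.append(X[i]+.75*nn)
    l=cv2.fitLine(np.array(P,np.float32),cv2.DIST_HUBER,0,.5,.01).ravel();return l
def meet(a,b):
    s=np.linalg.solve(np.c_[a[:2],-b[:2]],b[2:]-a[2:]);return a[2:]+s[0]*a[:2]
E
python3 - <<'E'
from h import *
import pickle
s=pickle.load(open('s2.pkl','rb'));im=cv2.imread('pics/w2.png')
far=edge(im,(151,142),(475,138));L=edge(im,(151,142),(178,315));R=edge(im,(475,138),(456,332))
uv=[meet(far,L),meet(far,R)];print(uv)
c=cast('wrist',uv,12,s);print(c)
e=c[0]-c[1];print('len',np.linalg.norm(e[:2]),'heading jig x',np.degrees(np.arctan2(e[1],e[0])))
ex=e[:2]/np.linalg.norm(e[:2]);ey=np.array([-ex[1],ex[0]])
pin=(c[0][:2]-85*ex+115*ey+c[1][:2]+200*ex+115*ey)/2;print('pin',pin)
r=cast('wrist',[R[2:]-60*R[:2],R[2:]+60*R[:2]],12,s);d=r[1]-r[0];print('R edge heading',np.degrees(np.arctan2(d[1],d[0])))
J=lambda uv,z:(cast('wrist',uv,z,s)[:,:2]-pin)@np.c_[ex,ey]
print('pencil',J([[246,142],[248,200]],12),'fence top inner edge',J([[230,317],[372,317]],36),'cleat top',J([[286,160],[348,151]],36))
print('hole',J([[275,260]],42),'blank trailing top',J([[427,206],[417,309]],30),'lead',J([[222,204],[230,311]],48))
E
```

```text
[array([147.74, 139.58], dtype=float32), array([475.07, 135.85], dtype=float32)]
[[ 479.15 -299.57   12.  ]
 [ 445.07  -14.46   12.  ]]
len 287.140770718897 heading jig x -83.18312629748546
pin [ 583.13 -200.45]
R edge heading -173.17563028425593
pencil [[  -1.15 -110.88]
 [   0.93  -59.34]] fence top inner edge [[  22.17   48.73]
 [-113.26   49.74]] cleat top [[ -37.9   -97.45]
 [ -88.18 -104.11]]
hole [[-25.22 -12.3 ]] blank trailing top [[-157.96  -56.62]
 [-157.52   45.29]] lead [[ 14.48 -64.3 ]
 [ 17.73  35.  ]]
```

```bash
cat >> h.py <<'E'
PIN=np.array([583.1,-200.4]);JH=-83.18
ex=np.array([np.cos(np.radians(JH)),np.sin(np.radians(JH))]);ey=np.array([-ex[1],ex[0]])
def jw(x,y,z): return np.r_[PIN+x*ex+y*ey,z]
def jig(p): return np.c_[(np.atleast_2d(p)[:,:2]-PIN)@np.c_[ex,ey],np.atleast_2d(p)[:,2]]
E
python3 -c "
from h import *
plan(jw(-65,-87,7),186.8)"
```

```text
turn z -0.017 shift/40 [1.04 0.13 4.29]
```

jog_arm:
  increments:
    - [[0, 0, -0.017, 0.5, 0.13, 0.5, 0], [0, 0, 0, 0.54, 0, 0.8, 0], [0, 0, 0, 0, 0, 1, 0], [0, 0, 0, 0, 0, 1, 0], [0, 0, 0, 0, 0, 0.6, 0], [0, 0, 0, 0, 0, 0.3, 0], [0, 0, 0, 0, 0, 0.09, 0], [0, 0, 0, 0, 0, 0, 0], [0, 0, 0, 0, 0, 0, 0]]

```text
t: 3.82
ee_pos: [489.9, -138.7, 8.6]
tcp_rot: [[-0.992, -0.125, 0.002], [-0.125, 0.992, -0.0], [-0.002, -0.0, -1.0]]
contact_force: [0.2, -0.3, -0.4]
opening: 85.5
finger_force: 0.0
```

```bash
python3 -c "
from h import *
s=ctrl.observe();print(jig(s['ee_pos']),yaw(s['tcp_rot']),s['contact_force'])
cv2.imwrite('pics/w3.png',imaging.snapshot('wrist'))"
```

```text
[[-72.36 -85.18   8.58]] -172.82388723247314 [ 0.16 -0.34 -0.38]
```

View pics/w3.png

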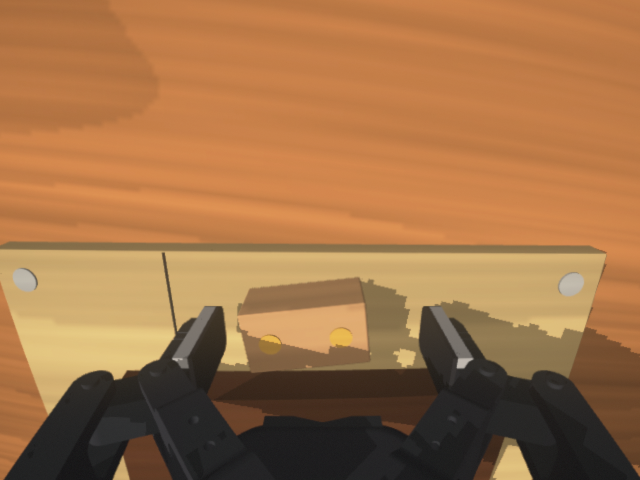

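Fingers straddle the cleat as planned, with the cleat at (300,310) between the tips. I push towards the fence.

jog_arm:
  increments:
    - [[0, 0, 0, -0.06, -0.15, 0, 0], [0, 0, 0, -0.06, 0, 0, 0], [0, 0, 0, -0.06, 0, 0, 0], [0, 0, 0, -0.06, 0, 0, 0], [0, 0, 0, -0.06, 0, 0, 0], [0, 0, 0, -0.06, 0, 0, 0], [0, 0, 0, -0.06, 0, 0, 0], [0, 0, 0, -0.06, 0, 0, 0], [0, 0, 0, -0.06, 0, 0, 0], [0, 0, 0, 0, 0, 0, 0]]

```text
t: 5.12
ee_pos: [511.6, -141.7, 7.6]
tcp_rot: [[-0.992, -0.125, 0.0], [-0.125, 0.992, 0.0], [-0.0, 0.0, -1.0]]
contact_force: [-0.2, -0.5, 0.1]
opening: 85.2
finger_force: 0.1
```

```bash
python3 -c "
from h import *
s=ctrl.observe();print(jig(s['ee_pos']),yaw(s['tcp_rot']),s['contact_force'])"
```

```text
[[-66.81 -64.02   7.65]] -172.80845002583683 [-0.22 -0.46  0.13]
```

jog_arm:
  increments:
    - [[0, 0, 0, -0.04, 0, 0, 0], [0, 0, 0, -0.04, 0, 0, 0], [0, 0, 0, -0.04, 0, 0, 0], [0, 0, 0, 0, 0, 0, 0]]

```text
t: 5.62
ee_pos: [514.7, -141.1, 7.4]
tcp_rot: [[-0.992, -0.124, -0.003], [-0.124, 0.992, 0.001], [0.002, 0.001, -1.0]]
contact_force: [-5.1, 0.0, 2.1]
opening: 85.6
finger_force: 2.5
```

The force rose to 5 N, so the blank is against the fence. I back off, go up and move behind the trailing edge with the fingers shut.

```bash
python3 -c "
from h import *
print(jig(ctrl.observe()['ee_pos']));plan(jw(-188,0,75),186.8)"
```

```text
[[-67.04 -60.86   7.45]]
turn z 0.006 shift/40 [-1.52  3.02 -1.69]
```

jog_arm:
  increments:
    - [[0, 0, 0, 0.15, 0, 0, 0], [0, 0, 0, 0.1, 0, -0.2, 0], [0, 0, 0, 0, 0, -0.7, 0], [0, 0, 0, 0, 0, -1, 0], [0, 0, 0, 0, 0, 0, 255], [0, 0, 0, 0, 0, 0, 255]]

```text
t: 6.38
ee_pos: [506.2, -142.1, 83.8]
tcp_rot: [[-0.992, -0.125, 0.001], [-0.125, 0.992, 0.0], [-0.001, 0.0, -1.0]]
contact_force: [-1.5, 1.2, -0.6]
opening: 51.7
finger_force: 0.0
```

```bash
python3 - <<'E'
from h import *
s=ctrl.observe();print(jig(s['ee_pos']),s['opening'])
for n in('scene','top'):cv2.imwrite(f'pics/{n}3.png',imaging.snapshot(n))
im=imaging.snapshot('wrist');cv2.imwrite('pics/w4.png',im)
plan(jw(-188,0,75),186.8)
E
```

```text
[[-66.98 -69.4   83.83]] 51.675257799054464
turn z 0.007 shift/40 [-1.76  3.02  0.19]
```

View pics/w4.png

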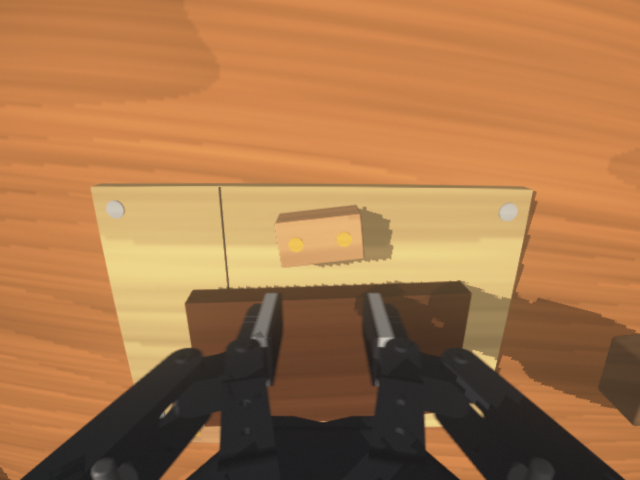

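The blank (front side y≈285 px, trailing end near x≈470) now lies parallel to the fence. Next I go behind its trailing end.

jog_arm:
  increments:
    - [[0, 0, 0, 0, 1, 0, 255], [0, 0, 0, -0.5, 1, 0, 255], [0, 0, 0, -0.7, 1, 0, 255], [0, 0, 0.007, -0.56, 0.02, 0.2, 255], [0, 0, 0, 0, 0, 0.7, 255], [0, 0, 0, 0, 0, 0.6, 255], [0, 0, 0, 0, 0, 0.18, 255], [0, 0, 0, 0, 0, 0, 255], [0, 0, 0, 0, 0, 0, 255]]

```text
t: 7.65
ee_pos: [561.6, -13.9, 17.3]
tcp_rot: [[-0.993, -0.118, 0.002], [-0.118, 0.993, 0.0], [-0.002, -0.0, -1.0]]
contact_force: [-0.4, 0.9, 0.8]
opening: -0.0
finger_force: 0.0
```

```bash
python3 -c "
from h import *
s=ctrl.observe();print(jig(s['ee_pos']),yaw(s['tcp_rot']),s['contact_force'],s['opening'])"
```

```text
[[-187.74    0.79   17.29]] -173.23595011801558 [-0.43  0.95  0.84] -0.019058128601967376
```

jog_arm:
  increments:
    - [[0, 0, 0, 0, -0.1, 0, 255], [0, 0, 0, 0, -0.1, 0, 255], [0, 0, 0, 0, -0.1, 0, 255], [0, 0, 0, 0, -0.1, 0, 255], [0, 0, 0, 0, -0.1, 0, 255], [0, 0, 0, 0, -0.1, 0, 255], [0, 0, 0, 0, -0.1, 0, 255], [0, 0, 0, 0, -0.05, 0, 255], [0, 0, 0, 0, -0.05, 0, 255], [0, 0, 0, 0, 0, 0, 255]]

```text
t: 8.9
ee_pos: [564.2, -47.2, 16.2]
tcp_rot: [[-0.993, -0.117, -0.0], [-0.117, 0.993, -0.002], [0.001, -0.002, -1.0]]
contact_force: [-0.6, 0.0, -0.1]
opening: 0.1
finger_force: 0.0
```

```bash
python3 -c "
from h import *
s=ctrl.observe();print(jig(s['ee_pos']),s['contact_force'])
s=ctrl.observe();im=imaging.snapshot('wrist');cv2.imwrite('pics/w5.png',im)
for k in (0,):print(im[200:480:20,20:330:25].sum(2)//3)"
```

```text
[[-154.38   -0.59   16.17]] [-0.64  0.04 -0.12]
[[202 202 202 202 202 202 202 204 204 204 204 204 205]
 [ 89  90  92  92  92  91  92  93  94  94  97 137 143]
 [ 89  89  90  89  90  90  89  90  90  90  92 135 138]
 [ 83  84  85  85  86  86  86  87  87  88  90 140 143]
 [ 81  82  81  83  82  82  82  83  83  84  85 136 138]
 [ 77  78  78  79  80  79  80  79  77  79  80 126  63]
 [ 76  77  77  77  79  79  80  79  81  81  81  71  55]
 [ 79  80  79  79  79  79  78  79  78  78  77  50  52]
 [ 82  83  83  84  84  84  85  83  47  48  38  47  47]
 [ 86  87  89  89  89  89  90  46  45  42  45  44  45]
 [ 85  84  83  82  81  52  44  45  63  45  44  45 210]
 [165 167 170 173  42  43  41  38  36  36  45  45 201]
 [171 173 177  42  43  44  37  39  34  44  43  41  35]
 [141 142  41  42  39  71  57  38  41  32  31  31  34]]
```

jog_arm:
  increments:
    - [[0, 0, 0, 0, -0.04, 0, 255], [0, 0, 0, 0, -0.04, 0, 255], [0, 0, 0, 0, -0.04, 0, 255], [0, 0, 0, 0, 0, 0, 255]]

```text
t: 9.45
ee_pos: [565.1, -50.1, 16.4]
tcp_rot: [[-0.993, -0.118, -0.0], [-0.118, 0.993, 0.0], [0.0, 0.0, -1.0]]
contact_force: [-0.6, 0.7, -0.2]
opening: -0.1
finger_force: 0.4
```

jog_arm:
  increments:
    - [[0, 0, 0, 0, -0.04, 0, 255], [0, 0, 0, 0, -0.04, 0, 255], [0, 0, 0, 0, 0, 0, 255]]

```text
t: 9.82
ee_pos: [565.4, -52.3, 16.4]
tcp_rot: [[-0.993, -0.119, -0.001], [-0.119, 0.993, 0.002], [0.0, 0.002, -1.0]]
contact_force: [-0.9, 4.1, 0.5]
opening: 0.4
finger_force: 2.2
```

```bash
python3 - <<'E'
from h import *
s=ctrl.observe();print(s['t'],jig(s['ee_pos']),s['contact_force'])
im=imaging.snapshot('wrist');cv2.imwrite('pics/w6.png',im)
for a,b in((( 270,230),(285,320)),):
    l=edge(im,a,b,25);print(l)
E
```

```text
9.825 [[-149.12    0.04   16.43]] [-0.85  4.14  0.51]
[  0.03   1.   293.23 274.47]
```

4 N at the expected home position. I back off, rise and check it.

jog_arm:
  increments:
    - [[0, 0, 0, 0, 0.2, 0, 255], [0, 0, 0, 0, 0, -0.8, 255], [0, 0, 0, 0.5, -0.5, -1, 0], [0, 0, 0, 0.5, -0.5, -1, 0], [0, 0, 0, 0.5, -0.5, -1, 0], [0, 0, 0, 0, 0, 0, 0], [0, 0, 0, 0, 0, 0, 0]]

```text
t: 10.75
ee_pos: [512.0, -112.1, 168.1]
tcp_rot: [[-0.993, -0.118, 0.0], [-0.118, 0.993, 0.0], [-0.0, 0.0, -1.0]]
contact_force: [-0.6, 0.2, -0.3]
opening: 85.3
finger_force: 0.0
```

```bash
python3 - <<'E'
from h import *
import pickle
s=ctrl.observe();print(s['t'],jig(s['ee_pos']),s['contact_force'])
im=imaging.snapshot('wrist');cv2.imwrite('pics/w7.png',im);pickle.dump(s,open('s7.pkl','wb'))
E
```

```text
10.75 [[-96.15 -60.07 168.09]] [-0.55  0.21 -0.34]
```

View pics/w7.png

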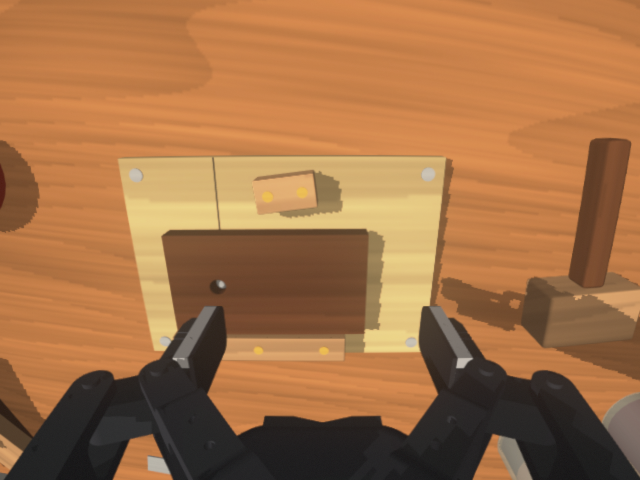

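The hole at (217,286) shows the steel pin inside it, and the blank lies along the fence. I measure its flatness and also locate the wedge and mallet from the earlier view.

```bash
python3 - <<'E'
from h import *
import pickle
s=pickle.load(open('s7.pkl','rb'));im=cv2.imread('pics/w7.png')
near=edge(im,(163,236),(368,235),5);T=edge(im,(368,236),(365,330),5);F=edge(im,(230,335),(340,335),5);L=edge(im,(164,238),(173,300),5)
uv=[meet(near,L),meet(near,T),meet(F,T),meet(F,L)];print(np.array(uv))
c=jig(cast('wrist',uv,30,s));print(c);print('size',np.linalg.norm(np.diff(c,axis=0),axis=1))
print('hole',jig(cast('wrist',[[217.5,286.5]],30,s)),'pencil',jig(cast('wrist',[[213.5,158],[219,229]],12,s)))
far=edge(im,(119,158),(446,157));R=edge(im,(446,158),(433,351));LL=edge(im,(119,158),(152,335))
print('corner',jig(cast('wrist',[meet(far,LL),meet(far,R)],12,s)))
# wedge & mallet in w1
s=pickle.load(open('s1.pkl','rb'));im=cv2.imread('pics/w1.png')
hsv=cv2.cvtColor(im,cv2.COLOR_BGR2HSV);print('wedge px',hsv[265,420],'bench',hsv[200,380],hsv[330,420])
print('mallet handle top z33..35', cast('wrist',[[204,163],[227,280]],35,s))
cv2.imwrite('pics/wc.png',np.hstack([cv2.resize(im[210:330,340:490],None,fx=2.6,fy=2.6,interpolation=2),cv2.resize(im[150:340,170:310],None,fx=1.642,fy=1.642,interpolation=2)]))
E
```

```text
[[160.64 235.26]
 [368.38 234.25]
 [363.68 338.62]
 [178.38 337.38]]
[[  43.95  -49.69   30.  ]
 [-135.87  -50.55   30.  ]
 [-136.16   54.98   30.  ]
 [  43.31   54.85   30.  ]]
size [179.83 105.53 179.47]
hole [[-1.23 -0.58 30.  ]] pencil [[  -3.56 -113.21   12.  ]
 [  -2.41  -49.65   12.  ]]
corner [[  82.31 -115.13   12.  ]
 [-201.88 -114.83   12.  ]]
wedge px [ 15 127 218] bench [ 13 159 220] [ 11 113  81]
mallet handle top z33..35 [[412.36 126.47  35.  ]
 [536.03 150.59  35.  ]]
```

View pics/wc.png

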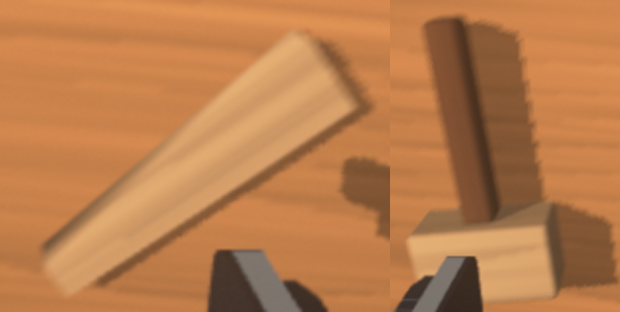

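Blank is flat: its top edge measures 179.8 mm at z = 30, the hole is on the pin and the trailing edge is at about −135. Now the wedge.

```bash
cat >> h.py <<'E'
def wedge(uv,z,s):
    """corners: thick a,b thin a,b -> wedge origin, heading of +x (bisector corrected to straight face, left of +x)"""
    c=cast('wrist',uv,z,s)[:,:2];m=(c[0]+c[1])/2;n=(c[2]+c[3])/2
    print('len',np.linalg.norm(n-m),'thick',np.linalg.norm(c[0]-c[1]),'thin',np.linalg.norm(c[2]-c[3]))
    d=(n-m)/np.linalg.norm(n-m);return (m+n)/2,np.degrees(np.arctan2(d[1],d[0])),d
E
python3 - <<'E'
from h import *
import pickle
s=pickle.load(open('s1.pkl','rb'))
o,h,d=wedge([[453.5,222.3],[480.4,249.6],[356.2,306.2],[366.9,323.5]],22,s);print('origin',o,'centre-line heading',h)
g=o-45*d;print('grasp',g)
plan(np.r_[g,110],h+180)
E
```

```text
len 147.78956774115048 thick 46.329022086062466 thin 26.954716979520068
origin [518.03 355.03] centre-line heading -43.10525397764627
grasp [485.17 385.78]
turn z 0.871 shift/40 [8.98 8.62 1.44]
```

jog_arm:
  increments:
    - [[0, 0, 0.174, 0, 0.8, 0, 0], [0, 0, 0.174, 0, 0.8, 0, 0], [0, 0, 0.174, 0.2, 0.8, 0, 0], [0, 0, 0.174, 0.4, 0.9, 0, 0], [0, 0, 0.175, 0.5, 0.9, 0, 0], [0, 0, 0, 0.9, 0.9, 0, 0], [0, 0, 0, 0.9, 0.9, 0, 0], [0, 0, 0, 0.9, 0.9, 0, 0], [0, 0, 0, 0.9, 0.7, 0, 0], [0, 0, 0, 0, 0, 0, 0]]

```text
t: 12.05
ee_pos: [497.3, 268.5, 166.3]
tcp_rot: [[-0.737, 0.676, -0.003], [0.676, 0.737, -0.0], [0.002, -0.002, -1.0]]
contact_force: [-0.2, -1.1, -0.4]
opening: 85.0
finger_force: 0.0
```

```bash
python3 -c "
from h import *
s=ctrl.observe();print(s['t'],s['ee_pos'],yaw(s['tcp_rot']),s['joints'])
plan([485.2,385.8,110],136.9)"
```

```text
12.05 [497.3  268.54 166.34] 137.43810472490958 [-52.91  19.14  25.08 104.57  -9.46  58.48  23.37]
turn z 0.009 shift/40 [2.22 1.93 1.41]
```

jog_arm:
  increments:
    - [[0, 0, 0.009, 0.8, 0.7, 0.2, 0], [0, 0, 0, 0.9, 0.8, 0.4, 0], [0, 0, 0, 0.52, 0.43, 0.5, 0], [0, 0, 0, 0, 0, 0.31, 0], [0, 0, 0, 0, 0, 0, 0], [0, 0, 0, 0, 0, 0, 0]]

```text
t: 12.8
ee_pos: [489.7, 377.7, 112.6]
tcp_rot: [[-0.722, 0.692, 0.001], [0.692, 0.722, -0.001], [-0.001, 0.0, -1.0]]
contact_force: [-0.8, 0.0, 0.9]
opening: 85.5
finger_force: 0.0
```

```bash
python3 - <<'E'
from h import *
import pickle
s=ctrl.observe();im=imaging.snapshot('wrist');cv2.imwrite('pics/w8.png',im);pickle.dump(s,open('s8.pkl','wb'))
print(s['t'],s['ee_pos'],yaw(s['tcp_rot']))
hsv=cv2.cvtColor(im,cv2.COLOR_BGR2HSV);print(hsv[200:420:20,320])
m=((hsv[:,:,1]<145)&(hsv[:,:,2]>150)&(hsv[:,:,0]>8)).astype(np.uint8)*255
m=cv2.morphologyEx(m,cv2.MORPH_OPEN,np.ones((5,5)))
n,l,st,c=cv2.connectedComponentsWithStats(m)
for i in range(1,n):
    if st[i,4]>1500:
        k=cv2.findContours((l==i).astype(np.uint8),0,2)[0][0];print(st[i],cv2.approxPolyDP(k,8,True).reshape(-1,2).tolist())
E
```

```text
12.8 [489.69 377.71 112.6 ] 136.1849570667273
[[ 15 130 215]
 [ 15 128 219]
 [ 15 128 222]
 [ 15 126 224]
 [ 16 126 226]
 [ 16 125 226]
 [ 16 126 226]
 [ 15 126 224]
 [ 14 144 200]
 [ 13 158 192]
 [ 13 159 186]]
[ 305  184   54  186 7023] [[306, 184], [321, 367], [342, 369], [358, 190]]
```

```bash
python3 - <<'E'
from h import *
import pickle
s=pickle.load(open('s8.pkl','rb'));im=cv2.imread('pics/w8.png')
A=edge(im,(306,186),(321,366),6);B=edge(im,(358,190),(342,368),6);C=edge(im,(306,184),(358,190),6);D=edge(im,(321,367),(342,369),6)
uv=[meet(C,A),meet(C,B),meet(D,A),meet(D,B)];print(np.array(uv))
print(im[160:230:4,330].tolist())
for z in(22,):
    o,h,d=wedge(uv,z,s);print(o,h)
    g=o-45*d;plan(np.r_[g,30],h+180,s)
E
```

```text
[[304.09 186.98]
 [358.57 189.55]
 [321.09 368.56]
 [342.75 369.18]]
[[80, 137, 214], [76, 132, 206], [71, 122, 189], [54, 90, 136], [52, 87, 132], [54, 87, 130], [62, 93, 129], [91, 136, 185], [112, 170, 224], [113, 169, 223], [112, 168, 223], [112, 168, 222], [112, 168, 222], [111, 167, 222], [111, 167, 221], [111, 167, 222], [112, 167, 222], [110, 166, 220]]
len 150.60757431595079 thick 37.10655666535224 thin 17.98625655819059
[520.95 358.47] -43.084532576969806
turn z -0.013 shift/40 [0.23 0.18 2.06]
```

jog_arm:
  increments:
    - [[0, 0, -0.013, 0.23, 0.18, 0.2, 0], [0, 0, 0, 0, 0, 0.8, 0], [0, 0, 0, 0, 0, 0.8, 0], [0, 0, 0, 0, 0, 0.6, 0], [0, 0, 0, 0, 0, 0.3, 0], [0, 0, 0, 0, 0, 0.09, 0], [0, 0, 0, 0, 0, 0, 0], [0, 0, 0, 0, 0, 0, 0]]
  grip_force: 60

```text
t: 13.85
ee_pos: [487.5, 391.9, 1.6]
tcp_rot: [[-0.733, 0.681, 0.001], [0.681, 0.733, 0.001], [-0.0, 0.002, -1.0]]
contact_force: [-0.3, 0.6, 0.2]
opening: 85.6
finger_force: 0.0
```

```bash
python3 - <<'E'
from h import *
s=ctrl.observe();print(s['t'],s['ee_pos'],yaw(s['tcp_rot']),s['contact_force'])
o=np.array([520.95,358.47]);d=np.radians(-43.08);g=o-45*np.array([np.cos(d),np.sin(d)]);plan(np.r_[g,1],136.92)
E
```

```text
13.85 [487.5  391.9    1.59] 137.1035997859903 [-0.27  0.58  0.18]
turn z 0.003 shift/40 [-0.06 -0.04  0.01]
```

jog_arm:
  increments:
    - [[0, 0, 0, -0.06, -0.04, 0, 100], [0, 0, 0, 0, 0, 0, 255], [0, 0, 0, 0, 0, 0, 255], [0, 0, 0, 0, 0, 0, 255], [0, 0, 0, 0, 0, 0, 255], [0, 0, 0, 0, 0, 0, 255]]
  grip_force: 60

```text
t: 14.6
ee_pos: [487.9, 388.8, 1.1]
tcp_rot: [[-0.733, 0.681, 0.001], [0.681, 0.733, 0.001], [-0.0, 0.001, -1.0]]
contact_force: [-0.6, -0.8, 6.0]
opening: 32.2
finger_force: 59.9
```

```bash
python3 - <<'E'
from h import *
import pickle
s=ctrl.observe();print(s['t'],s['ee_pos'],yaw(s['tcp_rot']),s['contact_force'],s['opening'],s['finger_force'])
im=imaging.snapshot('wrist');cv2.imwrite('pics/w9.png',im);pickle.dump(s,open('s9.pkl','wb'))
# wedge origin target jig (-130,-61.5); grasp at wedge(-45,-2.8)
plan(jw(-175,-64.5,80),100.4)
E
```

```text
14.6 [487.93 388.84   1.07] 137.10010006862927 [-0.57 -0.76  6.01] 32.220682478110845 59.88648019731045
turn z 0.64 shift/40 [-10.45  -1.66  -1.97]
```

jog_arm:
  increments:
    - [[0, 0, 0, 0, 0, -0.5, 255], [0, 0, 0, 0, 0, -1, 255], [0, 0, 0, 0, 0, -0.7, 255], [0, 0, 0.16, 0, 0, 0, 255], [0, 0, 0.16, 0, 0, 0, 255], [0, 0, 0.16, 0, 0, 0, 255], [0, 0, 0.16, 0, 0, 0, 255], [0, 0, 0, -0.8, 0, 0, 255], [0, 0, 0, -1, 0, 0, 255], [0, 0, 0, -1, 0, 0, 255]]

```text
t: 15.9
ee_pos: [507.6, 277.5, 89.1]
tcp_rot: [[-0.182, 0.983, 0.0], [0.983, 0.182, 0.0], [0.0, 0.0, -1.0]]
contact_force: [0.4, -0.5, -0.8]
opening: 32.1
finger_force: 59.5
```

```bash
python3 - <<'E'
from h import *
s=ctrl.observe();print(s['t'],s['ee_pos'],yaw(s['tcp_rot']),s['opening'],s['joints'])
plan(jw(-188,-69,60),100.4)
E
```

```text
15.9 [507.64 277.46  89.13] 100.47465986681843 32.05206468715597 [-57.25  27.31  31.53 106.85 -18.06  50.8   -6.54]
turn z 0.001 shift/40 [-7.29 -1.73  0.73]
```

jog_arm:
  increments:
    - [[0, 0, 0, -0.9, -0.2, 0, 255], [0, 0, 0, -0.9, -0.2, 0, 255], [0, 0, 0, -0.9, -0.2, 0, 255], [0, 0, 0, -0.9, -0.2, 0, 255], [0, 0, 0, -0.9, -0.2, 0, 255], [0, 0, 0, -0.9, -0.2, 0, 255], [0, 0, 0, -0.9, -0.2, 0.2, 255], [0, 0, 0, -0.5, -0.2, 0.3, 255], [0, 0, 0, 0, 0, 0, 255], [0, 0, 0, 0, 0, 0, 255]]

```text
t: 17.15
ee_pos: [494.6, 0.6, 69.1]
tcp_rot: [[-0.182, 0.983, 0.001], [0.983, 0.182, 0.001], [0.001, 0.001, -1.0]]
contact_force: [0.3, 1.0, -1.0]
opening: 32.1
finger_force: 59.4
```

```bash
python3 - <<'E'
from h import *
import pickle
s=ctrl.observe();print(s['t'],jig(s['ee_pos']),yaw(s['tcp_rot']),s['opening'])
im=imaging.snapshot('wrist');cv2.imwrite('pics/w10.png',im);pickle.dump(s,open('s10.pkl','wb'))
hsv=cv2.cvtColor(im,cv2.COLOR_BGR2HSV)
print(hsv[380,280:380:6].tolist());print(hsv[300:460:8,328].tolist())
plan(jw(-188,-69,60),100.4)
E
```

```text
17.15 [[-210.12  -63.99   69.07]] 100.50120442512717 32.13021430025282
[[17, 91, 95], [19, 113, 219], [15, 127, 217], [16, 124, 224], [17, 121, 232], [16, 122, 232], [16, 124, 227], [15, 126, 219], [15, 127, 217], [15, 128, 214], [15, 126, 221], [15, 126, 223], [16, 125, 224], [13, 138, 83], [12, 100, 64], [14, 26, 108], [12, 65, 51]]
[[15, 126, 220], [15, 126, 219], [15, 126, 218], [15, 126, 218], [15, 126, 218], [15, 126, 217], [15, 126, 217], [15, 127, 217], [15, 126, 218], [15, 126, 218], [15, 127, 217], [15, 126, 216], [15, 128, 216], [15, 129, 215], [15, 129, 214], [14, 129, 202], [10, 41, 37], [8, 28, 37], [15, 15, 35], [150, 8, 33]]
turn z 0.003 shift/40 [-0.55 -0.16  0.23]
```

View pics/w10.png

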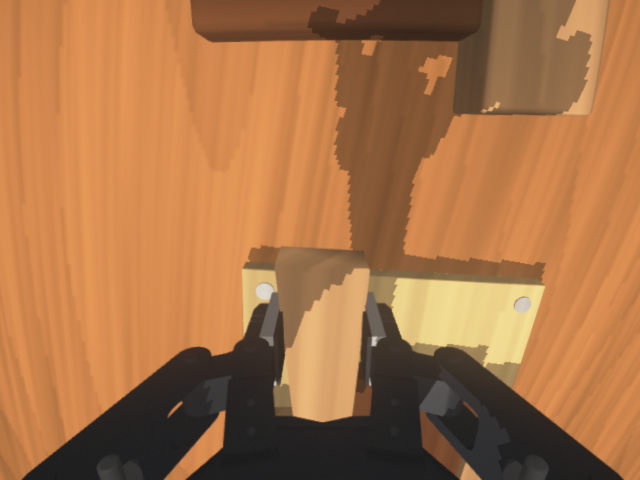

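That used my last picture view. The wedge is held squarely, with its thick-end corners at (277,250) and (368,255), and the jig is beyond it. I measure its pose in the hand.

```bash
python3 - <<'E'
from h import *
import pickle
s=pickle.load(open('s10.pkl','rb'));im=cv2.imread('pics/w10.png')
C=edge(im,(280,249),(366,253),5)
A=edge(im,(277,252),(280,285),5);B=edge(im,(368,257),(367,285),5)
A2=edge(im,(287,350),(295,410),7);B2=edge(im,(362,345),(356,410),7)
print(A,A2,B,B2,C)
z=s['ee_pos'][2]-1.1+22
Am=np.array(meet(C,A));Bm=np.array(meet(C,B))
c=jig(cast('wrist',[Am,Bm],z,s));print(c,np.linalg.norm(c[1]-c[0]))
for (P,L) in((Am,A2),(Bm,B2)):
    q=jig(cast('wrist',[P,L[2:]],z,s));print(q,np.degrees(np.arctan2(*(q[1]-q[0])[1::-1])))
E
```

```text
[  0.01   1.   275.24 269.62] [  0.16   0.99 287.55 382.26] [  0.12   0.99 368.21 270.65] [  0.13  -0.99 356.46 378.89] [  1.     0.06 326.24 248.2 ]
[[-248.55  -83.5    89.97]
 [-248.7   -49.36   89.97]] 34.13526332758814
[[-248.55  -83.5    89.97]
 [-184.56  -76.93   89.97]] 5.857652635332587
[[-248.7   -49.36   89.97]
 [-188.39  -46.85   89.97]] 2.387429138793827
```

```bash
python3 -c "
from h import *
plan(jw(-181,-68.6,42),100.1)"
```

```text
turn z 0.008 shift/40 [-0.73 -0.16  0.68]
```

jog_arm:
  increments:
    - [[0, 0, 0.008, -0.35, -0.08, 0, 255], [0, 0, 0, -0.38, -0.08, 0, 255], [0, 0, 0, 0, 0, 0.3, 255], [0, 0, 0, 0, 0, 0.38, 255], [0, 0, 0, 0, 0, 0, 255], [0, 0, 0, 0, 0, 0, 255], [0, 0, 0, 0, 0, 0, 255]]

```text
t: 18.08
ee_pos: [493.3, -30.4, 41.5]
tcp_rot: [[-0.174, 0.985, 0.001], [0.985, 0.174, 0.0], [0.0, 0.001, -1.0]]
contact_force: [0.2, 0.3, -1.5]
opening: 32.2
finger_force: 59.4
```

```bash
python3 - <<'E'
from h import *
s=ctrl.observe();print(s['t'],jig(s['ee_pos']),yaw(s['tcp_rot']),s['opening'])
plan(jw(-181,-68.6,13.3),100.1)
E
```

```text
18.075 [[-179.46  -68.98   41.53]] 99.99341882673711 32.217362732114836
turn z -0.002 shift/40 [0.04 0.01 0.71]
```

Good. I lower it with care.

jog_arm:
  increments:
    - [[0, 0, 0, 0.04, 0.01, 0.2, 255], [0, 0, 0, 0, 0, 0.2, 255], [0, 0, 0, 0, 0, 0.15, 255], [0, 0, 0, 0, 0, 0.08, 255], [0, 0, 0, 0, 0, 0.05, 255], [0, 0, 0, 0, 0, 0, 255], [0, 0, 0, 0, 0, 0, 255]]

```text
t: 18.95
ee_pos: [493.2, -28.9, 14.3]
tcp_rot: [[-0.173, 0.985, 0.0], [0.985, 0.173, 0.0], [0.0, 0.0, -1.0]]
contact_force: [0.1, 0.0, -0.7]
opening: 31.9
finger_force: 59.5
```

jog_arm:
  increments:
    - [[0, 0, 0, 0, 0, 0.03, 255], [0, 0, 0, 0, 0, 0, 255], [0, 0, 0, 0, 0, 0, 255]]

```text
t: 19.32
ee_pos: [493.3, -28.9, 13.0]
tcp_rot: [[-0.173, 0.985, 0.001], [0.985, 0.173, 0.0], [0.0, 0.001, -1.0]]
contact_force: [-0.1, -0.2, 0.6]
opening: 32.3
finger_force: 59.7
```

jog_arm:
  increments:
    - [[0, 0, 0, 0, 0, 0.01, 230], [0, 0, 0, 0, 0, 0, 180], [0, 0, 0, 0, 0, 0, 100], [0, 0, 0, 0, 0, 0, 0], [0, 0, 0, 0, 0, -0.3, 0], [0, 0, 0, 0, 0, -1, 0], [0, 0, 0, 0.5, 0, -1, 0], [0, 0, 0, 0.5, 0, -0.6, 0], [0, 0, 0, 0, 0, 0, 0], [0, 0, 0, 0, 0, 0, 0]]

```text
t: 20.58
ee_pos: [485.6, 9.9, 128.2]
tcp_rot: [[-0.173, 0.985, -0.001], [0.985, 0.173, -0.0], [-0.0, -0.001, -1.0]]
contact_force: [-0.2, 0.8, -0.9]
opening: 85.6
finger_force: 0.0
```

```bash
python3 - <<'E'
from h import *
import pickle
s=ctrl.observe();im=imaging.snapshot('wrist');cv2.imwrite('pics/w11.png',im);pickle.dump(s,open('s11.pkl','wb'))
print(s['t'],jig(s['ee_pos']),yaw(s['tcp_rot']),s['opening'])
hsv=cv2.cvtColor(im,cv2.COLOR_BGR2HSV)
m=((hsv[:,:,1]<145)&(hsv[:,:,2]>150)&(hsv[:,:,0]<18)&(hsv[:,:,0]>8)).astype(np.uint8)*255
m=cv2.morphologyEx(m,cv2.MORPH_OPEN,np.ones((5,5)))
n,l,st,c=cv2.connectedComponentsWithStats(m)
for i in range(1,n):
    if st[i,4]>800:
        k=cv2.findContours((l==i).astype(np.uint8),0,2)[0][0];print(st[i],cv2.approxPolyDP(k,6,True).reshape(-1,2).tolist())
E
```

```text
20.575 [[-220.38  -71.8   128.19]] 99.95780113614819 85.61407512010128
[ 450   29   40  102 2012] [[485, 30], [457, 39], [450, 130], [467, 130], [460, 116], [489, 52]]
[ 470   62   71   69 2743] [[540, 69], [520, 65], [470, 130], [530, 130]]
[ 299  243   50  168 5739] [[300, 243], [313, 407], [332, 410], [348, 254], [304, 251]]
[277 384  36  35 952] [[277, 385], [282, 415], [312, 418], [308, 384]]
```

```bash
python3 - <<'E'
from h import *
import pickle
s=pickle.load(open('s11.pkl','rb'));im=cv2.imread('pics/w11.png')
A=edge(im,(301,255),(311,380),5);B=edge(im,(349,258),(333,405),5);C=edge(im,(301,249),(349,254),6);D=edge(im,(314,408),(332,410),4)
uv=[meet(C,A),meet(C,B),meet(D,A),meet(D,B)];print(np.array(uv))
for z in (34,):
    c=jig(cast('wrist',uv,z,s));print(c)
    for a,b in((0,2),(1,3)):print(np.degrees(np.arctan2(*(c[b]-c[a])[1::-1])))
    wedge(uv,z,s)
E
```

```text
[[298.19 250.92]
 [348.37 253.56]
 [313.19 409.49]
 [333.69 410.35]]
[[-212.19  -88.46   34.  ]
 [-212.18  -51.54   34.  ]
 [ -61.18  -70.5    34.  ]
 [ -61.2   -52.17   34.  ]]
6.783268186640249
-0.2415397604005273
len 151.2392475475199 thick 36.92652403139132 thin 18.327837649377987
```

The wedge lies flat in the slot: tip at jig x ≈ −61, straight face at y ≈ −52. Now the mallet.

```bash
python3 -c "
from h import *
plan([522,148,130],191)"
```

```text
turn z -1.59 shift/40 [-1.56  3.22 -0.06]
```

jog_arm:
  increments:
    - [[0, 0, 0, 0.8, 0.37, 0, 0], [0, 0, 0, 0.8, 0.37, 0, 0], [0, 0, 0, 0.8, 0.37, 0, 0], [0, 0, 0, 0.84, 0.38, 0, 0], [0, 0, -0.177, 0, 0, 0, 0], [0, 0, -0.177, 0, 0, 0, 0], [0, 0, -0.177, 0, 0, 0, 0], [0, 0, -0.177, 0, 0, 0, 0], [0, 0, -0.177, 0, 0, 0, 0], [0, 0, -0.177, 0, 0, 0, 0]]

```text
t: 21.88
ee_pos: [521.9, 146.8, 127.0]
tcp_rot: [[-0.946, 0.325, -0.002], [0.325, 0.946, -0.002], [0.002, -0.002, -1.0]]
contact_force: [-0.1, -0.4, -0.2]
opening: 85.7
finger_force: 0.0
```

jog_arm:
  increments:
    - [[0, 0, -0.177, 0, 0, 0, 0], [0, 0, -0.177, 0, 0, 0, 0], [0, 0, -0.174, 0, 0, 0, 0], [0, 0, 0, 0, 0, 0, 0], [0, 0, 0, 0, 0, 0, 0]]

```text
t: 22.5
ee_pos: [522.2, 147.6, 127.8]
tcp_rot: [[-0.982, -0.189, -0.001], [-0.189, 0.982, -0.001], [0.001, -0.0, -1.0]]
contact_force: [-0.8, 0.1, 0.3]
opening: 85.4
finger_force: 0.0
```

```bash
python3 - <<'E'
from h import *
import pickle
s=ctrl.observe();im=imaging.snapshot('wrist');cv2.imwrite('pics/w12.png',im);pickle.dump(s,open('s12.pkl','wb'))
print(s['t'],s['ee_pos'],yaw(s['tcp_rot']),s['joints'])
hsv=cv2.cvtColor(im,cv2.COLOR_BGR2HSV)
m=((hsv[:,:,2]<140)&(hsv[:,:,2]>60)&(hsv[:,:,1]>140)&(hsv[:,:,0]<11)).astype(np.uint8)*255
m=cv2.morphologyEx(m,cv2.MORPH_OPEN,np.ones((7,7)))
n,l,st,c=cv2.connectedComponentsWithStats(m)
for i in range(1,n):
    if st[i,4]>1500:
        k=cv2.findContours((l==i).astype(np.uint8),0,2)[0][0];print(st[i],cv2.approxPolyDP(k,8,True).reshape(-1,2).tolist())
for r in range(40,300,40): print(r,hsv[r,220:430:12].tolist())
E
```

```text
22.5 [522.18 147.59 127.78] -169.1297547354212 [-33.47  18.59  15.93 109.55  -6.29  52.77  86.36]
40 [[13, 162, 211], [13, 161, 214], [13, 159, 216], [13, 160, 217], [13, 159, 218], [13, 160, 213], [13, 160, 214], [13, 161, 215], [13, 161, 211], [13, 160, 204], [13, 161, 197], [13, 160, 203], [13, 160, 205], [13, 160, 202], [13, 161, 199], [13, 161, 197], [13, 159, 202], [13, 161, 201]]
80 [[13, 159, 205], [13, 160, 210], [13, 160, 213], [13, 160, 210], [13, 160, 205], [13, 161, 203], [13, 161, 208], [12, 157, 140], [12, 155, 132], [12, 153, 122], [13, 160, 214], [13, 162, 213], [13, 160, 212], [13, 160, 212], [13, 162, 208], [13, 161, 208], [13, 160, 210], [13, 160, 212]]
120 [[13, 161, 215], [13, 158, 219], [13, 160, 218], [13, 160, 219], [14, 159, 220], [13, 159, 220], [13, 160, 218], [11, 157, 138], [12, 156, 131], [11, 152, 119], [13, 155, 135], [13, 154, 137], [13, 152, 139], [13, 160, 212], [13, 160, 217], [13, 160, 217], [13, 161, 216], [13, 160, 218]]
160 [[13, 161, 204], [13, 160, 204], [13, 159, 194], [13, 161, 197], [13, 160, 202], [13, 160, 212], [13, 160, 217], [11, 154
[... 346 characters left out ...]
], [13, 153, 133], [13, 155, 132], [13, 160, 198], [13, 161, 203], [13, 161, 207], [13, 160, 212], [13, 159, 215]]
240 [[13, 159, 213], [13, 160, 214], [13, 159, 212], [13, 159, 196], [13, 161, 200], [13, 160, 198], [13, 158, 200], [11, 151, 135], [12, 152, 131], [12, 153, 112], [13, 153, 132], [13, 153, 135], [13, 151, 137], [13, 159, 212], [13, 160, 213], [13, 159, 213], [13, 160, 210], [13, 161, 212]]
280 [[13, 157, 188], [13, 159, 191], [13, 159, 199], [16, 123, 234], [16, 124, 233], [16, 124, 233], [17, 124, 231], [16, 123, 230], [16, 122, 229], [16, 124, 229], [15, 124, 228], [16, 124, 227], [16, 125, 227], [16, 125, 225], [13, 152, 134], [13, 153, 137], [13, 153, 137], [13, 159, 199]]
```

```bash
python3 - <<'E'
from h import *
import pickle
s=pickle.load(open('s12.pkl','rb'));im=cv2.imread('pics/w12.png')
A=edge(im,(298,90),(298,250),8);print(A, im[160,294:344:2].sum(1).tolist() if 0 else im[160,294:344:2].sum(1))
C=edge(im,(262,262),(296,262),14);E=edge(im,(310,65),(322,65),14,15);H=edge(im,(256,290),(256,310),14,15);H2=edge(im,(382,285),(382,300),14,15)
print(C,E,H,H2)
pl=cast('wrist',[A[2:]-60*A[:2],A[2:]+60*A[:2]],30,s);d=pl[1]-pl[0];print('heading L edge',np.degrees(np.arctan2(d[1],d[0])),pl)
print('head back edge top',cast('wrist',[C[2:],C[2:]+60*C[:2]],44,s),'handle end',cast('wrist',[E[2:]],35,s),'head sides',cast('wrist',[H[2:],H2[2:]],44,s))
E
```

```text
[  0.02   1.   300.48 170.  ] [439 436 435 394 257 260 271 276 274 273 269 263 260 256 257 255 258 233
 197 194 284 286 286 286 285]
[  1.    -0.   279.46 272.75] [  1.    -0.   316.45  69.25] [  0.1    1.   253.95 299.37] [  0.58  -0.81 376.35 292.78]
heading L edge 10.901156168306658 [[436.64 115.99  30.  ]
 [517.89 131.63  30.  ]]
head back edge top [[548.08 121.53  44.  ]
 [539.9  163.78  44.  ]] handle end [[410.69 122.63  35.  ]] head sides [[573.11 106.14  44.  ]
 [550.58 193.69  44.  ]]
```

```bash
python3 - <<'E'
from h import *
import pickle
s=pickle.load(open('s12.pkl','rb'))
p=cast('wrist',[[314,170],[316.3,240]],35,s);t=np.radians(10.9);u=np.array([np.cos(t),np.sin(t)]);v=np.array([-u[1],u[0]])
q=np.array(s['ee_pos'])[:2]
print('lateral of handle from TCP along heading 100.9:',(p[:,:2]-q)@v,'head edge ahead',(np.array([544,142.6])-q)@u)
plan([*q,5],None)
E
```

```text
lateral of handle from TCP along heading 100.9: [-5.38 -4.09] head edge ahead 20.486628724373084
turn z -0.0 shift/40 [ 0.   -0.01  3.07]
```

jog_arm:
  increments:
    - [[0, 0, 0, 0.08, -0.11, 0.4, 0], [0, 0, 0, 0, 0, 0.9, 0], [0, 0, 0, 0, 0, 0.8, 0], [0, 0, 0, 0, 0, 0.6, 0], [0, 0, 0, 0, 0, 0.3, 0], [0, 0, 0, 0, 0, 0.07, 0], [0, 0, 0, 0, 0, 0, 0], [0, 0, 0, 0, 0, 0, 150], [0, 0, 0, 0, 0, 0, 255], [0, 0, 0, 0, 0, 0, 255]]
  grip_force: 120

```text
t: 23.8
ee_pos: [520.3, 143.6, 6.1]
tcp_rot: [[-0.981, -0.192, 0.001], [-0.192, 0.981, 0.0], [-0.001, 0.0, -1.0]]
contact_force: [0.2, 0.2, 0.3]
opening: 32.2
finger_force: 0.0
```

jog_arm:
  increments:
    - [[0, 0, 0, 0, 0, 0, 255], [0, 0, 0, 0, 0, 0, 255], [0, 0, 0, 0, 0, 0, 255]]

```text
t: 24.18
ee_pos: [520.3, 143.5, 6.3]
tcp_rot: [[-0.981, -0.192, 0.0], [-0.192, 0.981, 0.0], [-0.0, 0.0, -1.0]]
contact_force: [-1.2, -0.6, 4.4]
opening: 20.2
finger_force: 117.2
```

```bash
python3 - <<'E'
from h import *
s=ctrl.observe();print(s['t'],s['ee_pos'],yaw(s['tcp_rot']),s['opening'],s['finger_force'],s['contact_force'])
plan(jw(-285,-117,24),186.9)
E
```

```text
24.175 [520.32 143.53   6.33] -168.94816522823234 20.152863250556127 117.23913431167603 [-1.15 -0.59  4.39]
turn z 0.072 shift/40 [ 2.39 -1.6  -0.44]
```

jog_arm:
  increments:
    - [[0, 0, 0, 0, 0, -0.25, 255], [0, 0, 0.036, 0, 0, -0.25, 255], [0, 0, 0.036, 0.5, -0.3, 0, 255], [0, 0, 0, 0.7, -0.4, 0, 255], [0, 0, 0, 0.7, -0.4, 0, 255], [0, 0, 0, 0.5, -0.3, 0, 255], [0, 0, 0, 0, 0, 0, 255], [0, 0, 0, 0, 0, 0, 255]]

```text
t: 25.18
ee_pos: [433.5, 76.5, 26.3]
tcp_rot: [[-0.993, -0.121, 0.002], [-0.121, 0.993, 0.001], [-0.002, 0.001, -1.0]]
contact_force: [-0.3, 0.7, -2.2]
opening: 20.0
finger_force: 117.4
```

```bash
python3 - <<'E'
from h import *
import pickle
s=ctrl.observe();print(s['t'],jig(s['ee_pos']),s['ee_pos'],yaw(s['tcp_rot']),s['opening'],s['contact_force'])
im=imaging.snapshot('wrist');cv2.imwrite('pics/w13.png',im);pickle.dump(s,open('s13.pkl','wb'))
plan(jw(-270,-120,25),186.8)
# head back edge in image: check mallet yaw in the hand
for r in range(230,330,8): print(r,im[r,200:450:25].sum(1))
E
```

```text
25.175 [[-292.65 -115.63   26.28]] [433.53  76.45  26.28] -173.050176527373 20.04498153822836 [-0.32  0.68 -2.25]
turn z 0.003 shift/40 [ 0.11 -0.57  0.03]
230 [483 482 484 485 303 288 200 293 303 313]
238 [489 494 494 489 309 286 195 299 298 306]
246 [493 480 485 464 309 288 195 309 313 316]
254 [491 498 497 460 309 288 192 311 316 321]
262 [496 494 493 468 311 287 189 299 309 318]
270 [496 498 499 488 310 286 186 314 316 312]
278 [496 489 490 497 306 285 189 311 315 325]
286 [502 492 493 492 305 289 184 310 318 320]
294 [499 508 507 496 306 284 178 299 306 313]
302 [474 486 495 372 305 284 184 319 322 323]
310 [445 453 466 187 302 281 172 144 324 321]
318 [471 443 442 184 302 279 149 142 315 317]
326 [485 483 482 177 195 279 143 137 305 316]
```

jog_arm:
  increments:
    - [[0, 0, 0.003, 0.11, 0, 0.02, 255], [0, 0, 0, 0, -0.3, 0, 255], [0, 0, 0, 0, -0.4, 0, 255], [0, 0, 0, 0, -0.4, 0, 255], [0, 0, 0, 0, -0.4, 0, 255], [0, 0, 0, 0, 0, 0, 255]]

```text
t: 25.98
ee_pos: [435.3, 14.2, 25.0]
tcp_rot: [[-0.993, -0.115, 0.001], [-0.115, 0.993, -0.0], [-0.001, -0.0, -1.0]]
contact_force: [-0.1, 0.4, -2.3]
opening: 20.1
finger_force: 117.8
```

```bash
python3 -c "
from h import *
s=ctrl.observe();print(s['t'],jig(s['ee_pos']),s['contact_force'])"
```

```text
25.975 [[-230.68 -121.3    25.  ]] [-0.08  0.42 -2.34]
```

jog_arm:
  increments:
    - [[0, 0, 0, 0, 0.5, 0, 255], [0, 0, 0, 0, 0, 0, 255], [0, 0, 0, 0, -0.4, 0, 255], [0, 0, 0, 0, -0.5, 0, 255], [0, 0, 0, 0, 0, 0, 255]]

```text
t: 26.6
ee_pos: [437.7, 2.9, 25.1]
tcp_rot: [[-0.993, -0.122, 0.001], [-0.122, 0.993, 0.004], [-0.002, 0.004, -1.0]]
contact_force: [1.1, 9.2, -3.5]
opening: 20.2
finger_force: 119.0
```

```bash
python3 -c "
from h import *
s=ctrl.observe();print(s['t'],jig(s['ee_pos']),yaw(s['tcp_rot']),s['contact_force'],s['ft_torque'])"
```

```text
26.6 [[-219.08 -120.24   25.13]] -172.99735132417337 [ 1.1   9.25 -3.48] [ 2.14 -0.18  0.51]
```

jog_arm:
  increments:
    - [[0, 0, 0, 0, 0.9, 0, 255], [0, 0, 0, 0, 0, 0, 255], [0, 0, 0, 0, -0.5, 0, 255], [0, 0, 0, 0, -0.6, 0, 255], [0, 0, 0, 0, 0, 0, 255]]

```text
t: 27.22
ee_pos: [434.2, 0.4, 24.7]
tcp_rot: [[-0.992, -0.127, -0.009], [-0.127, 0.992, 0.01], [0.007, 0.011, -1.0]]
contact_force: [-8.7, 24.1, 6.1]
opening: 20.1
finger_force: 123.3
```

```bash
python3 -c "
from h import *
s=ctrl.observe();print(s['t'],jig(s['ee_pos']),yaw(s['tcp_rot']),s['contact_force'],s['ft_torque'])"
```

```text
27.225 [[-217.01 -124.03   24.68]] -172.71190410322643 [-8.72 24.11  6.11] [4.94 1.46 0.9 ]
```

jog_arm:
  increments:
    - [[0, 0, 0, 0, 0.9, 0, 255], [0, 0, 0, 0, 0, 0, 255], [0, 0, 0, 0, -0.4, 0, 255], [0, 0, 0, 0, -0.7, 0, 255], [0, 0, 0, 0, 0.7, 0, 255], [0, 0, 0, 0, 0.9, 0, 255], [0, 0, 0, 0, 0.9, 0, 255], [0, 0, 0, 0, 0, 0, 255]]

```text
t: 28.22
ee_pos: [426.9, 84.4, 24.9]
tcp_rot: [[-0.993, -0.122, 0.0], [-0.122, 0.993, 0.0], [-0.0, 0.0, -1.0]]
contact_force: [-0.4, -0.3, -3.0]
opening: 20.2
finger_force: 121.6
```

```bash
python3 - <<'E'
from h import *
import pickle
s=ctrl.observe();print(s['t'],s['ee_pos'],jig(s['ee_pos']),yaw(s['tcp_rot']),s['contact_force'])
im=imaging.snapshot('wrist');cv2.imwrite('pics/w14.png',im)
A=edge(im,(300,60),(300,220),10);print(A)
A0=edge(cv2.imread('pics/w13.png'),(295,60),(295,220),10);print(A0)
plan([500,150,27],None)
E
```

```text
28.225 [426.88  84.43  24.9 ] [[-301.36 -121.29   24.9 ]] -172.99425180309163 [-0.4  -0.29 -3.01]
[  0.13  -0.99 301.05 137.96]
[  0.02   1.   290.05 150.83]
turn z -0.0 shift/40 [-2.02  1.45 -0.05]
```

```bash
python3 - <<'E'
from h import *
for f in('w13','w14'):
    im=cv2.imread(f'pics/{f}.png').astype(int).sum(2)
    for r in(20,80,140,200,260): print(f,r,im[r,230:400:8])
E
```

```text
w13 20 [458 463 463 462 461 462 461 461 463 462 461 463 465 468 468 467 468 469
 472 472 472 471]
w13 80 [503 504 505 505 503 499 497 495 309 318 313 303 290 290 292 255 328 489
 488 487 483 482]
w13 140 [487 485 490 491 494 493 497 492 308 315 313 305 292 290 289 233 460 324
 323 328 332 331]
w13 200 [490 490 490 486 483 483 481 484 294 307 310 300 286 285 284 210 472 314
 314 315 314 320]
w13 260 [493 492 495 496 478 474 474 475 279 310 308 299 287 285 282 191 298 303
 300 307 308 311]
w14 20 [468 469 469 472 472 468 467 470 467 466 465 467 471 473 472 477 477 477
 476 475 472 465]
w14 80 [482 484 487 487 489 487 485 309 320 314 307 293 290 290 257 234 484 483
 479 465 448 449]
w14 140 [482 484 486 488 491 493 493 280 317 314 310 297 292 292 257 272 317 323
 327 330 332 336]
w14 200 [484 482 481 479 479 479 477 479 292 313 308 294 287 289 258 283 321 321
 319 318 318 321]
w14 260 [485 480 467 456 457 459 462 462 305 308 308 297 285 285 256 346 312 311
 312 314 313 315]
```

jog_arm:
  increments:
    - [[0, 0, 0.035, 0, -0.4, 0, 255], [0, 0, 0, 0, -0.5, 0, 255], [0, 0, 0, 0, -0.6, 0, 255], [0, 0, 0, 0, -0.9, 0, 255], [0, 0, 0, 0, 0.9, 0, 255], [0, 0, 0, 0, -0.1, 0, 255], [0, 0, 0, 0, -0.9, 0, 255], [0, 0, 0, 0, 0, 0, 255]]

```text
t: 29.28
ee_pos: [431.3, -1.3, 24.8]
tcp_rot: [[-0.995, -0.099, -0.012], [-0.099, 0.995, 0.019], [0.01, 0.02, -1.0]]
contact_force: [-11.0, 45.3, 11.2]
opening: 19.9
finger_force: 144.1
```

```bash
python3 -c "
from h import *
s=ctrl.observe();print(s['t'],jig(s['ee_pos']),yaw(s['tcp_rot']),s['contact_force'],s['ft_torque'])"
```

```text
29.275 [[-215.7  -127.11   24.84]] -174.32800627474322 [-10.99  45.33  11.16] [9.47 1.94 2.09]
```

45 N at the end of the last tap. I withdraw and lay the mallet down to the left of the jig.

jog_arm:
  increments:
    - [[0, 0, 0, 0, 0.4, 0, 255], [0, 0, 0, 0, 0.8, 0, 255], [0, 0, 0, 0, 1, 0, 255], [0, 0, 0, -0.3, 1, 0, 255], [0, 0, 0, -0.5, 0.6, 0, 255], [0, 0, 0, 0, 0, 0, 255], [0, 0, 0, 0, 0, 0, 255]]

```text
t: 30.15
ee_pos: [454.9, 134.5, 24.7]
tcp_rot: [[-0.997, -0.079, -0.001], [-0.079, 0.997, -0.002], [0.001, -0.002, -1.0]]
contact_force: [0.2, -0.4, -1.9]
opening: 20.1
finger_force: 126.0
```

```bash
python3 -c "
from h import *
s=ctrl.observe();print(s['t'],s['ee_pos'],yaw(s['tcp_rot']),s['contact_force'],np.array(s['tcp_rot']))
plan([*s['ee_pos'][:2],7])"
```

```text
30.15 [454.85 134.45  24.65] -175.45933980486407 [ 0.21 -0.41 -1.87] [[-1.   -0.08 -0.  ]
 [-0.08  1.   -0.  ]
 [ 0.   -0.   -1.  ]]
turn z -0.0 shift/40 [0.   0.   0.44]
```

jog_arm:
  increments:
    - [[0, 0, 0, 0, 0, 0.2, 255], [0, 0, 0, 0, 0, 0.15, 255], [0, 0, 0, 0, 0, 0.08, 255], [0, 0, 0, 0, 0, 0.02, 255], [0, 0, 0, 0, 0, 0, 255], [0, 0, 0, 0, 0, 0, 255]]

```text
t: 30.9
ee_pos: [455.1, 137.7, 7.1]
tcp_rot: [[-0.997, -0.083, 0.0], [-0.083, 0.997, 0.0], [-0.001, 0.0, -1.0]]
contact_force: [0.6, 0.4, -1.7]
opening: 19.9
finger_force: 126.0
```

jog_arm:
  increments:
    - [[0, 0, 0, 0, 0, 0.025, 255], [0, 0, 0, 0, 0, 0, 255], [0, 0, 0, 0, 0, 0, 220], [0, 0, 0, 0, 0, 0, 150], [0, 0, 0, 0, 0, 0, 50], [0, 0, 0, 0, 0, 0, 0], [0, 0, 0, 0, 0, -0.4, 0], [0, 0, 0, 0, 0, -1, 0], [0, 0, 0, 0, 0, -1, 0], [0, 0, 0, 0, -0.5, -1, 0]]

```text
t: 32.15
ee_pos: [456.7, 118.8, 144.3]
tcp_rot: [[-0.996, -0.086, 0.001], [-0.086, 0.996, 0.001], [-0.002, 0.001, -1.0]]
contact_force: [0.8, 0.1, 0.1]
opening: 85.6
finger_force: 0.0
```

```bash
python3 -c "
from h import *
s=ctrl.observe();print(s['t'],s['ee_pos'],s['opening'])
plan(jw(-110,-75,165),186.8)"
```

```text
32.15 [456.71 118.8  144.34] 85.62975073704241
turn z -0.033 shift/40 [-0.32 -5.55 -0.52]
```

jog_arm:
  increments:
    - [[0, 0, -0.033, 0, -0.9, -0.1, 0], [0, 0, 0, -0.1, -0.9, -0.1, 0], [0, 0, 0, -0.1, -0.9, -0.1, 0], [0, 0, 0, -0.1, -0.9, -0.1, 0], [0, 0, 0, 0, -0.9, 0, 0], [0, 0, 0, 0, -0.8, 0, 0], [0, 0, 0, 0, 0, 0, 0], [0, 0, 0, 0, 0, 0, 0]]

```text
t: 33.15
ee_pos: [491.9, -90.9, 158.4]
tcp_rot: [[-0.993, -0.116, 0.001], [-0.116, 0.993, 0.001], [-0.001, 0.001, -1.0]]
contact_force: [-0.3, -0.7, -0.5]
opening: 85.3
finger_force: 0.0
```

```bash
python3 - <<'E'
from h import *
import pickle
s=ctrl.observe();im=imaging.snapshot('wrist');cv2.imwrite('pics/w15.png',im);pickle.dump(s,open('s15.pkl','wb'))
top=imaging.snapshot('top');cv2.imwrite('pics/top15.png',top)
print(s['t'],jig(s['ee_pos']),yaw(s['tcp_rot']))
# predicted pixels of wedge top corners if jammed, for locating edges
c=imaging.get_calibration('wrist');W=np.eye(4);W[:3,:3]=s['tcp_rot'];W[:3,3]=s['ee_pos'];T=np.linalg.inv(W@c['tool_from_camera'])
f=240/np.tan(np.radians(c['fovy']/2));K=np.array([[f,0,c['cx']],[0,f,c['cy']],[0,0,1.]])
def pr(P):
    q=np.array([jw(*p) for p in P])@T[:3,:3].T+T[:3,3];q=q*[1,-1,-1]
    return cv2.projectPoints(q,np.zeros(3),np.zeros(3),K,np.array(c['D']))[0].reshape(-1,2)
print('wedge',pr([(-169,-86.3,34),(-169,-49.5,34),(-19,-67.5,34),(-19,-49.5,34)]))
print('jig near edge',pr([(85,-115,12),(-200,-115,12)]),'blank trailing',pr([(-135,-49.5,30),(-135,50.5,30),(45,-49.5,30)]))
for r in (205,215,225,235,245):print(r,im[r,150:480:10].astype(int).sum(1))
E
```

```text
33.15 [[-119.6   -77.57  158.4 ]] -173.31425757673802
wedge [[383.38 217.84]
 [380.92 260.28]
 [199.8  240.28]
 [202.32 260.45]]
jig near edge [[ 84.86 180.1 ]
 [417.55 177.78]] blank trailing [[340.06 258.56]
 [338.33 356.19]
 [131.34 258.5 ]]
205 [510 512 513 511 509 512 510 509 510 514 517 523 522 525 340 336 344 507
 507 509 509 510 506 508 510 507 508 298 432 430 429 422 402]
215 [522 522 522 519 519 517 515 516 512 511 518 519 513 522 329 334 334 500
 504 501 498 491 511 516 410 510 507 270 388 392 391 397 414]
225 [558 559 559 556 509 559 559 556 506 505 489 489 482 482 301 340 492 485
 478 475 473 473 478 479 373 373 557 265 374 374 383 392 397]
235 [567 567 564 563 299 563 376 381 462 477 424 478 503 508 509 508 509 507
 506 508 507 506 506 503 370 369 557 283 410 403 398 397 400]
245 [575 576 575 573 559 572 477 475 473 471 470 466 465 466 464 464 463 463
 463 463 466 466 466 467 371 369 551 276 397 397 397 392 389]
```

```bash
python3 - <<'E'
from h import *
import pickle
s=pickle.load(open('s15.pkl','rb'));im=cv2.imread('pics/w15.png')
C=edge(im,(383,222),(381,257),6);D=edge(im,(202,243),(204,257),7);B=edge(im,(345,260),(378,260),5,20)
print(C,D,im[250,192:214].astype(int).sum(1),im[250,376:392].astype(int).sum(1))
print('thick/thin',jig(cast('wrist',[C[2:],D[2:]],34,s)))
T=edge(im,(339.5,265),(338.5,330),6);N=edge(im,(131,258),(195,258.5),6)
far=edge(im,(90,180),(412,178),6);R=edge(im,(417.5,180),(411,300),6);L=edge(im,(85,182),(110,280),6)
print('blank trailing',jig(cast('wrist',[T[2:],T[2:]+60*T[:2]],30,s)),'near side',jig(cast('wrist',[N[2:]-30*N[:2],N[2:]+30*N[:2]],30,s)))
print('corners',jig(cast('wrist',[meet(far,L),meet(far,R)],12,s)))
# mallet in top view
t=cv2.imread('pics/top15.png');h=cv2.cvtColor(t,cv2.COLOR_BGR2HSV)
m=((h[:,:,1]<145)&(h[:,:,2]>140)&(h[:,:,0]<22)).astype(np.uint8);n,l,st,c=cv2.connectedComponentsWithStats(m[230:340,220:335])
for i in range(1,n):
    if st[i,4]>80: print(st[i],c[i]+[220,230],cast('top',[c[i]+[220,230]],44)[0])
E
```

```text
[  0.06  -1.   385.77 239.24] [  0.09   1.   204.39 248.8 ] [299 393 539 553 553 553 553 553 553 553 552 551 539 506 486 484 484 482
 485 487 483 484] [464 464 464 464 462 466 464 464 453 418 376 368 370 372 373 369]
thick/thin [[-171.97  -68.13   34.  ]
 [ -21.99  -59.98   34.  ]]
blank trailing [[-136.01  -16.85   30.  ]
 [-136.48  -72.25   30.  ]] near side [[ 40.4  -54.81  30.  ]
 [-12.25 -54.43  30.  ]]
corners [[  82.12 -115.14   12.  ]
 [-201.85 -115.09   12.  ]]
[   0    0  115  110 6819] [278.07 290.13] [499.7  172.66  44.  ]
```

```bash
python3 - <<'E'
from h import *
t=cv2.imread('pics/top15.png');h=cv2.cvtColor(t,cv2.COLOR_BGR2HSV).astype(int)
g=np.array([(u,v) for v in range(240,340,3) for u in range(255,335,3)]);w=cast('top',g,44)[:,:2]
q=(w-[506,142])@np.array([[.9965,-.0837],[.0837,.9965]])  # mallet frame expected
ins=(abs(q[:,0])<24)&(abs(q[:,1])<42);out=(abs(q[:,0])<45)&(abs(q[:,1])>58)&(abs(q[:,1])<75)
for k in(ins,out):print(np.percentile(h[g[k][:,1],g[k][:,0]],[10,50,90],axis=0).tolist())
print(ctrl.observe()['contact_force'])
E
```

```text
[[15.0, 106.0, 121.0], [16.0, 110.0, 169.0], [16.0, 114.0, 177.5]]
[[13.0, 139.0, 98.1], [13.0, 144.5, 149.5], [14.0, 153.8, 161.0]]
[0.68 0.07 0.15]
```

The mallet head is where it was laid (pale inside, bench colour around it). The wedge tip is at about −20 and the blank is home.

```bash
python3 -c "
from workcell import ctrl
print(ctrl.finish_job())"
```

```text
the job is handed in; nothing more can be done
None
```

I handed the job in at about 33 s of the 67 s allowed, and no verdict came back: by my measurements the blank is flat on its pin against the fence, the wedge is driven to about x = −20 mm with a last push of 45 N, and the mallet lies back on the bench, though I couldn't measure the jam force or the mallet's tilt.

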